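# Stack the creaser's feed clutch

### The arm

A 6-joint arm with a two-finger parallel gripper is mounted at the origin on a cart in front of the work surface, level with it; the furniture and walls round the work are solid. World frame = base frame: x ahead of the robot, y to its left, z up, the work surface at z = 0. Lengths are in m, angles in rad, forces in N, time in s.
With the tool pointing down it reaches from about 0.25 to 0.775 m from the base axis. Payload 4 kg.
Tool frame: the origin (TCP) lies midway between the tips of the shut fingers; the grasp point (between the pads) lies behind it (robot.grasp_offset is the x of the grasp point in the tool frame, in m); x points along the fingers, y is the direction in which the jaws open and shut, and the axes are right-handed (so a half turn about x gives the same grasp; the last joint's range is limited). The gripper opens to 94 mm and grips with 3 to 60 N. Pads are 16 mm wide; open, the fingers measure 119 mm over their backs; the gripper's body (75 mm by 177 mm) begins 78 mm behind the grasp point.
Start: joints at [-1.235, 0.087, 1.371, -0, 1.684, -0.103], TCP at [0.234, -0.498, 0.206] pointing down, gripper open.
Joint ranges: [-3.1, 3.1], [-0.76, 2.03], [0.27, 2.55], [-1.08, 4.22], [0.17, 2.65], [-2.57, 2.57]. Speed limits (rad/s): [2.79, 2.79, 3.14, 3.14, 3.14, 3.14].

### API

Orientations are given as [roll, pitch, yaw] about the fixed x, y, z axes, in that order (R = Rz(yaw) Ry(pitch) Rx(roll)).
In Python, from workcell import robot gives the robot as it stands. The module is installed in compiled form; this text tells all that it offers. Calls block until the motion is done:
- robot.movep(position, orientation): joint-space move of the TCP to a pose.
- robot.move_straight(position, orientation=None, feed=0.15, until_force=None): straight line of the TCP; orientation=None keeps the orientation; feed is the mean speed in m/s. With until_force (N) it stops when the force on the tool has changed by that much, and returns True; else False.
- robot.move_j(angles): joint-space move.
- robot.gripper_to(opening): finger opening in m; the grip force is fixed at half the most; returns when the fingers have stopped.
- robot.hold(seconds).
- robot.solve_ik(position, orientation): joint angles nearest the present ones, or None.
- robot.state(): the state.
- robot.snapshot(name): name is "side" or "top"; returns (picture, depth): 480x640x3 uint8, blue, green, red; 480x640 float32, m along the optical axis (not along the pixel's ray), 0 where there is no reading.
- robot.camera_info(name): a dict with "camera_matrix" (3x3 intrinsics, pixels), "dist" ([k1, k2, p1, p2, k3] as OpenCV has them; the pictures are not rectified), "R" (3x3) and "t" (3): a world point X has camera coordinates R X + t. Camera axes: x right, y down, z forward; pixel columns grow to the right and rows downward; lengths in m; the calibration is good to about 2 mm. A picture is of the moment at which its call begins. camera_info takes no time and is no camera call.
A pose or a line that the arm cannot do raises robot.MotionError and nothing moves.
- robot.close_job(): hands the job in, once; it reports no verdict.
Trained networks look in the newest picture that a camera, given by its name, has taken for a name from the list of things; names that differ only in an ending like _2 or _b are one class to them, and where a whole thing is asked for, a point or a joint stands for the part that bears it (a point fixed in the world has none). Each returns a list of dicts, best first, with "p" (0 to 1); they miss things now and then, are a little off and sometimes report something else, mostly with a low value. They report only what shows in the picture. A call takes as long as a camera call. They do not tell look-alikes from the thing itself.
- robot.find_in(camera, query): "uv" ([column, row] in pixels, amid what is visible of it).
- robot.regions_of(camera, query): "mask" (480x640 bool, what is visible of it) and "uv" ([column, row] in pixels, amid what is visible of it).
- robot.mark_of(camera, query): "uv" ([column, row] in pixels: a listed point, or the origin of a listed thing).
The state is a dict: "time": time; "joint_positions": joint angles; "joint_velocities": joint speeds; "tau": joint torques, N m; "ee_pos": TCP position; "tcp_rot": TCP orientation; "force": force on the tool from outside, world axes, zero at the start; "wrist_torque": the same for the moment, N m; "width": finger opening in m.
Only numpy, scipy, OpenCV 4.12 (cv2) and the standard library are available. Lean on these libraries where they do the work, as an engineer would, in place of code of your own. Each camera call takes 0.05 s, during which the arm holds its last target. There are 200 camera calls.

### The job

Rebuild the creasing machine's small plate clutch on its base: first slide the lined disc (the one with raised cork pads) fully down the splined hub onto the shoulder so that its tab points the same way as the base's pointed nose, then slide the plain plate down on top of it, fully home, with its tab pointing the opposite way. Nobody knows at what angle the hub's splines stand, so feel for the teeth gently instead of forcing them, and with a plate engaged turn the stiff hub round until the tab points as it should. Let go of both plates and leave the other things on the bench where they are.

Things in the scene. Friction and masses are not known exactly. Their poses are not given: they have to be found in the camera images.
- clutch_base: Grey iron base fixed to the bench, 145 x 62 mm, 12 mm thick, pointed nose at its local +x end (x from -66 to +79 mm) with a small steel ridge. Origin on the bench under the hub axis, z up, +x to the nose. A round pedestal on it (radius 20.5 mm at the top) ends in a flat shoulder 35 mm above the bench; the splined hub rises from it. More than 40 N on base or hub is forcing.
- hub_seat (a point): Point on the hub axis at shoulder height, 35 mm above the bench; axes as the base. The hub turns about this vertical axis with stiff friction (about 0.1 N m), stays where it is left, and has no end stop within half a turn.
- spline_top (a point): Point on the hub axis at the spline tops, 55 mm above the bench; axes as the base, NOT the splines. Six straight splines, 3.5 mm wide, out to radius 13 mm, 60 degrees apart. Their start angle is unknown and never fits a tab held straight along the nose: such a plate stops on the spline tops. A plate enters in six positions 60 degrees apart, each with about 9 degrees of play either way.
- hub_tip (a point): Tip of the hub, 72 mm above the bench: above the splines the plain round core, radius 9.5 mm, goes on as a pilot with a coned end (radius 6.5 mm at the tip).
- lined_disc_mid (a point): Centre of the lined disc, on the axis of its hole; x to its tab, z up. 52 mm steel ring, 10 mm thick, raised cork pads. Grip it by its two flats at y = +-27 mm (54 mm apart, 28 mm long along x, 6 mm high). Six teeth in the hole leave a bore of radius 10.8 mm (14.5 mm between teeth, tooth 4 mm wide). Starts level on a wooden stand, this point 29 mm above the bench; home: 40 mm.
- lined_disc_tab (a point): Point in the lined disc's tab, 45 mm from its centre along x. Tab 18 mm wide, ends 54 mm from the centre.
- plain_plate_mid (a point): Centre of the plain plate, on the axis of its hole; x to its tab, z up. Same ring, hole and teeth as the lined disc but 8 mm thick, smooth, no pads; flats for gripping at y = +-27 mm (54 mm apart, 28 mm long, 8 mm high). Starts level on another wooden stand, this point 28 mm above the bench; home on the lined disc: 49 mm.
- plain_plate_tab (a point): Point in the plain plate's tab, 45 mm from its centre along x. Tab 10 mm wide, ends 50 mm from the centre.
- lined_disc: The lined disc itself, about 120 g; origin at the centre of its underside, axes as its centre point. At the start a round pin of the stand (13 mm thick) reaches 6 mm up into its hole; stand 39 mm wide at the top, 58 mm at the foot.
- plain_plate: The plain plate itself, about 120 g; origin at the centre of its underside, axes as its centre point. Its stand is like the lined disc's.
- spool: Wooden spool of brown thread, 42 mm across, 48 mm high, bystander; origin under its centre.
- tin: Flat round brown tin, 79 mm, 22 mm high, bystander; origin under its centre.
- chalk: Stick of chalk lying, 60 mm long, 12 mm thick, bystander; origin under its centre.
Things that resemble listed ones, but are neither listed nor needed, are in the scene too. What is shaped like the plain_plate but yellow is not meant.

How it is judged:
On the way:
1. the lined disc is home on the shoulder, its tab over the nose, before the plain plate is on the hub (horizontal distance between lined_disc_mid and hub_seat below 0.004 m and z of lined_disc_mid in the frame of clutch_base between 0.0375 and 0.0425 m and angle between lined_disc_mid's own z axis and vertical below 0.08 rad and y of lined_disc_tab in the frame of clutch_base between -0.011 and 0.011 m and x of lined_disc_tab in the frame of clutch_base above 0.03 m and horizontal distance between plain_plate_mid and hub_seat above 0.05 m), for 0.2 s.
At the end, for the whole second after the job is handed in: Both plates released, at rest, level, within 4 mm of the hub axis and 2.5 mm of home height, plain plate on lined disc; lined disc's tab towards the nose, plain plate's tab opposite, each within 11 mm sideways (14 degrees) (horizontal distance between each of lined_disc_mid, plain_plate_mid and hub_seat below 0.004 m and z of lined_disc_mid in the frame of clutch_base between 0.0375 and 0.0425 m and angle between each of lined_disc_mid, plain_plate_mid's own z axis and vertical below 0.08 rad and y of lined_disc_tab in the frame of clutch_base between -0.011 and 0.011 m and x of lined_disc_tab in the frame of clutch_base above 0.03 m and z of plain_plate_mid in the frame of clutch_base between 0.0465 and 0.0515 m and y of plain_plate_tab in the frame of clutch_base between -0.011 and 0.011 m and x of plain_plate_tab in the frame of clutch_base below -0.03 m and linear speed of each of lined_disc, plain_plate below 0.02 m/s); the robot touches nothing.
It fails at once if the base or hub is pressed with more than 40 N (contact force between anything else and clutch_base above 40 N).
It fails at once if a bystander is moved more than 20 mm (distance of any of spool, tin, chalk from where it was at the start of the episode above 0.02 m).
It also fails if it takes over 72 s, if anything falls off the work surface, if the arm or the gripper's body presses on something with over 40 N, if the wrist force passes 120 N, or if a joint passes its speed limit or range.

## Working session

There is one attempt and no reset: what is moved stays moved. The work goes in short steps, each a Python script; the robot and the scene stay as the last script left them, time stands still between calls to the robot, and variables do not carry over. Pictures are saved under pics/ and viewed, about 8 in all and at most 12, crops included, and the job is handed in when it is done.

```bash
mkdir -p pics; ls
cat > h.py <<'E'
import numpy as np, cv2
from workcell import robot
def ray(cam,uv):
    c=robot.camera_info(cam);K=np.array(c["camera_matrix"]);R=np.array(c["R"]);t=np.array(c["t"])
    p=cv2.undistortPoints(np.array([[uv]],float),K,np.array(c["dist"],float))[0,0]
    return -R.T@t, R.T@np.array([p[0],p[1],1.])
def at_z(cam,uv,z):
    o,d=ray(cam,uv); return o+d*(z-o[2])/d[2]
E
python3 - <<'E'
from h import *
for n in("side","top"):
    p,d=robot.snapshot(n); cv2.imwrite(f"pics/{n}0.png",p); np.save(f"pics/{n}0d.npy",d)
    c=robot.camera_info(n); print(n,-np.array(c["R"]).T@np.array(c["t"]))
    for q,z in dict(hub_seat=.035,spline_top=.055,hub_tip=.072,clutch_base=0,lined_disc_mid=.029,lined_disc_tab=.029,plain_plate_mid=.028,plain_plate_tab=.028,spool=0,tin=0,chalk=0).items():
        for r in robot.mark_of(n,q)[:3]:
            if r["p"]>.2: print(q,round(r["p"],2),np.round(r["uv"]),np.round(at_z(n,r["uv"],z),4))
print(robot.grasp_offset,robot.state())
E
```

```text
pics
side [ 0.25834494 -0.96125878  0.64010981]
hub_seat 0.93 [310. 234.] [ 0.5613 -0.3667  0.035 ]
spline_top 0.55 [307. 219.] [ 0.5635 -0.3473  0.055 ]
hub_tip 0.74 [307. 213.] [ 0.5615 -0.3513  0.072 ]
clutch_base 0.73 [308. 240.] [ 0.5663 -0.3467  0.    ]
lined_disc_mid 0.57 [304. 284.] [ 0.5002 -0.4658  0.029 ]
lined_disc_tab 0.74 [328. 294.] [ 0.5255 -0.5034  0.029 ]
plain_plate_mid 0.92 [344. 358.] [ 0.4913 -0.6203  0.028 ]
plain_plate_mid 0.9 [231. 202.] [ 0.4642 -0.2105  0.028 ]
plain_plate_mid 0.62 [190. 250.] [ 0.354  -0.3075  0.028 ]
plain_plate_tab 0.77 [373. 370.] [ 0.5179 -0.6572  0.028 ]
plain_plate_tab 0.69 [210. 206.] [ 0.423  -0.2042  0.028 ]
spool 0.73 [191. 248.] [ 0.3605 -0.2723  0.    ]
spool 0.65 [303. 289.] [ 0.5046 -0.4537  0.    ]
tin 0.81 [322. 182.] [ 0.6756 -0.1906  0.    ]
chalk 0.47 [242. 284.] [ 0.4149 -0.3968  0.    ]
top [ 0.40236501 -0.38429227  1.01763037]
hub_seat 0.97 [302. 236.] [ 0.5652 -0.3463  0.035 ]
spline_top 0.78 [300. 235.] [ 0.5644 -0.3432  0.055 ]
spline_top 0.72 [258. 350.] [ 0.3666 -0.2796  0.055 ]
spline_top 0.51 [228. 288.] [ 0.46
[... 648 characters left out ...]
   0.    ]
-0.0188 {'time': 1.2, 'joint_positions': array([-1.23511876e+00,  8.71785871e-02,  1.37069114e+00,  7.59251962e-06,
        1.68360717e+00, -1.03103153e-01]), 'joint_velocities': array([-1.76742073e-03, -2.36852416e-05,  5.76167065e-04,  7.43278035e-04,
       -8.61157505e-04, -1.00691697e-03]), 'tau': array([-1.47196042e-03, -3.40049815e+01, -3.02600634e+01,  7.17758643e-02,
        2.38355028e-02, -8.90917420e-06]), 'ee_pos': array([ 0.23366261, -0.49791788,  0.20552209]), 'tcp_rot': array([ 1.53277736,  1.57068033, -1.17003372]), 'force': array([ 0.0552338 , -0.06245939, -0.14974017]), 'wrist_torque': array([-0.02404082, -0.03031319,  0.00587538]), 'width': 0.09400464609444435}
```

Run:
```python
import cv2
i=cv2.imread("pics/top0.png"); cv2.imwrite("pics/v1.png",cv2.resize(i[140:400,180:520],None,fx=2.3,fy=2.3,interpolation=cv2.INTER_CUBIC))
```

```text
(no output)
```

View pics/v1.png

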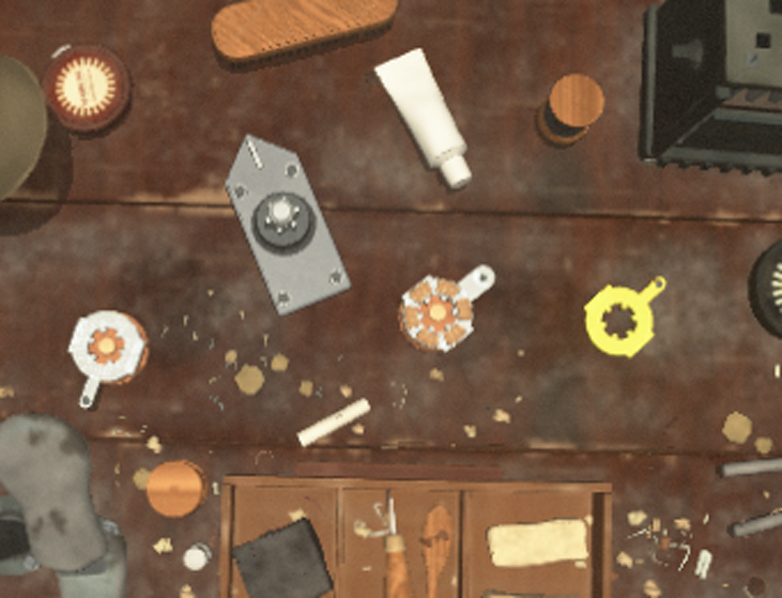

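View pics/side0.png

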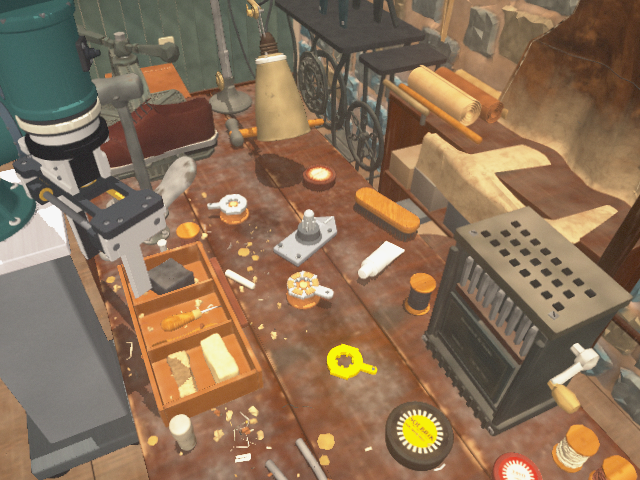

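The top view shows the hub at about full-image (302,232) with its nose up-left at (290,205). The lined disc is at (370,275) with its tab up-right at (391,259). The steel plain plate is at (226,290) with its tab down at (217,314), and the yellow plate at (449,278) is a decoy. Both plates are clear for grasping. Next I'll fit contours for accurate positions.

```bash
cat > m.py <<'E'
from h import *
def bp(cam,d):
    v,u=np.mgrid[:480,:640]; c=robot.camera_info(cam)
    K=np.array(c["camera_matrix"]);R=np.array(c["R"]);t=np.array(c["t"])
    n=cv2.undistortPoints(np.stack([u,v],-1).reshape(-1,1,2).astype(float),K,np.array(c["dist"],float)).reshape(480,640,2)
    P=np.dstack([n[...,0]*d,n[...,1]*d,d]); return (P-t)@R
E
python3 - <<'E'
from m import *
for n in("top","side"):
    i=cv2.imread(f"pics/{n}0.png"); d=np.load(f"pics/{n}0d.npy"); W=bp(n,d)
    print(n,robot.camera_info(n)["camera_matrix"][0][0])
    for nm,c,zt in(("lined",(.502,-.467),.029),("plain",(.468,-.219),.028),("hub",(.566,-.347),.05)):
        r=np.hypot(W[...,0]-c[0],W[...,1]-c[1]); 
        for lo,hi in((.004,.010),(.010,.02),(.02,.026),(.026,.034),(.034,.042),(.042,.05),(.05,.06),(.06,.08)):
            m=(r<.07)&(W[...,2]>lo)&(W[...,2]<hi)&(d>0)
            if m.sum()>8:
                P=W[m]; print(nm,lo,hi,m.sum(),np.round(P.mean(0),4),"ext",np.round(np.ptp(P,axis=0)[:2],3))
# base outline on top: height 12 mm
d=np.load("pics/top0d.npy");W=bp("top",d)
r=np.hypot(W[...,0]-.566,W[...,1]+.347);m=(r<.09)&(W[...,2]>.007)&(W[...,2]<.017)
P=W[m][:,:2].astype(np.float32);rect=cv2.minAreaRect(P*1000);print("rect",rect,cv2.boxPoints(rect))
i=cv2.imread("pics/top0.png");a=cv2.resize(i[205:265,272:332],None,fx=8,fy=8,interpolation=cv2.INTER_CUBIC)
b=cv2.resize(i[245:305,345:405],None,fx=5,fy=5,interpolation=cv2.INTER_CUBIC);b2=cv2.resize(i[265:325,195:255],None,fx=5,fy=5,interpolation=cv2.INTER_CUBIC)
c=np.zeros((600,780,3),np.uint8);c[:480,:480]=a;c[:300,480:]=b;c[300:,480:]=b2;cv2.imwrite("pics/v2.png",c)
E
```

```text
top 566.7538958550771
lined 0.004 0.01 395 [ 0.494  -0.4631  0.0053] ext [0.137 0.136]
lined 0.02 0.026 73 [ 0.4987 -0.4685  0.0242] ext [0.027 0.027]
lined 0.026 0.034 410 [ 0.503  -0.4737  0.0315] ext [0.064 0.07 ]
lined 0.034 0.042 418 [ 0.5029 -0.4716  0.0357] ext [0.061 0.068]
plain 0.004 0.01 409 [ 0.4671 -0.221   0.0053] ext [0.135 0.136]
plain 0.02 0.026 78 [ 0.4679 -0.2149  0.0245] ext [0.039 0.025]
plain 0.026 0.034 509 [ 0.4632 -0.2151  0.0317] ext [0.074 0.058]
plain 0.034 0.042 246 [ 0.4642 -0.2156  0.0351] ext [0.074 0.056]
hub 0.004 0.01 247 [ 0.5626 -0.3477  0.0063] ext [0.14  0.137]
hub 0.01 0.02 1837 [ 0.5637 -0.3493  0.0138] ext [0.135 0.1  ]
hub 0.02 0.026 52 [ 0.5616 -0.349   0.0219] ext [0.124 0.08 ]
hub 0.026 0.034 47 [ 0.5599 -0.3491  0.0318] ext [0.041 0.041]
hub 0.034 0.042 247 [ 0.565  -0.3484  0.0369] ext [0.041 0.04 ]
hub 0.042 0.05 9 [ 0.5596 -0.3495  0.0461] ext [0.016 0.021]
hub 0.05 0.06 37 [ 0.5644 -0.3487  0.0554] ext [0.025 0.024]
hub 0.06 0.08 103 [ 0.5661 -0.3481  0.0714] ext [0.018 0.017]
side 495.7841550322511
lined 0.004 0.01 234 [ 0.4888 -0.4
[... 556 characters left out ...]
4 0.01 220 [ 0.5519 -0.3678  0.0079] ext [0.136 0.095]
hub 0.01 0.02 1047 [ 0.5575 -0.3567  0.0125] ext [0.134 0.098]
hub 0.02 0.026 65 [ 0.5595 -0.3606  0.023 ] ext [0.039 0.036]
hub 0.026 0.034 97 [ 0.5613 -0.3588  0.0305] ext [0.04  0.043]
hub 0.034 0.042 147 [ 0.5634 -0.3522  0.0358] ext [0.04  0.039]
hub 0.042 0.05 47 [ 0.5638 -0.3527  0.0459] ext [0.027 0.015]
hub 0.05 0.06 66 [ 0.5648 -0.3517  0.054 ] ext [0.025 0.024]
hub 0.06 0.08 89 [ 0.5646 -0.3503  0.0682] ext [0.018 0.018]
rect ((572.4005126953125, -366.85040283203125), (158.23487854003906, 126.6760025024414), 23.419498443603516) [[ 474.6265  -340.17627]
 [ 524.9751  -456.41663]
 [ 670.17456 -393.52454]
 [ 619.8259  -277.28418]]
```

View pics/v2.png

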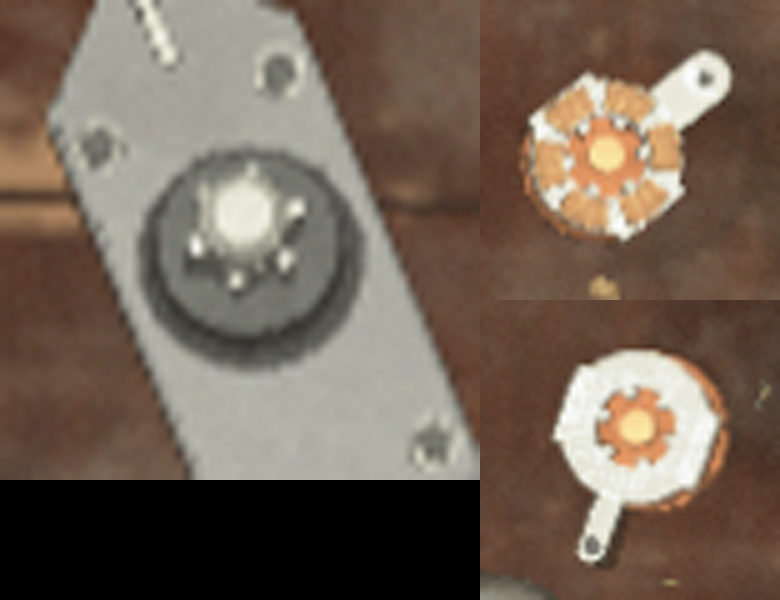

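The splines show clearly. Their tips in the 8x crop are at about (251,172), (297,209), (285,260), (236,280) and (197,247). Both plates' corners and pads are also sharp enough to measure.

Run:
```python
from h import *
from scipy.optimize import least_squares
def P(pts,s,ox,oy,cx,cy,z): return np.array([at_z("top",((x-ox+.5)/s-.5+cx,(y-oy+.5)/s-.5+cy),z)[:2] for x,y in pts])
H=lambda p,z:P(p,8,0,0,272,205,z)
t=H([(251,172),(297,209),(285,260),(236,280),(197,247),(203,190)],.055)
f=lambda q:np.concatenate([t[k]-(q[:2]+q[3]*np.array([np.cos(q[2]-k*np.pi/3),np.sin(q[2]-k*np.pi/3)])) for k in range(6)])
a0=np.arctan2(*(t[0]-t.mean(0))[::-1]); r=least_squares(f,[*t.mean(0),a0,.012])
print("hub",r.x,np.degrees(r.x[2]),"res mm",np.abs(r.fun).max()*1e3)
print("tip",H([(243,210)],.072),"shoulder",H([(250,240)],.035))
for e in(H([(470,450),(300,20)],.012),H([(190,475),(55,115)],.012),H([(172,60),(140,0)],.015)):
    d=e[1]-e[0];print("nose deg",np.degrees(np.arctan2(d[1],d[0])))
L=lambda p,z:P(p,5,480,0,345,245,z); c=L([(571,105),(630,98),(668,145),(642,203),(581,213),(548,165)],.034).mean(0); h=L([(707,77)],.032)[0]
print("lined",c,np.linalg.norm(h-c),np.degrees(np.arctan2(*(h-c)[::-1])))
L=lambda p,z:P(p,5,480,300,195,265,z); q=L([(585,365),(555,437),(718,415),(690,488)],.032); h=L([(592,545)],.032)[0];c=q.mean(0)
e=q[0]-q[1]+q[2]-q[3]
print("plain",c,np.linalg.norm(h-c),np.degrees(np.arctan2(*(h-c)[::-1])),"flat dir",np.degrees(np.arctan2(e[1],e[0])),np.linalg.norm(q[:2].mean(0)-q[2:].mean(0)))
```

```text
hub [ 0.56811728 -0.34771646 -0.13113508  0.01171595] -7.5134864215918 res mm 0.6713520436397169
tip [[ 0.56867617 -0.3478641 ]] shoulder [[ 0.56853203 -0.34819181]]
nose deg 22.847056837140745
nose deg 22.333892331371292
nose deg 29.489494069789323
lined [ 0.49938577 -0.46747681] 0.04523421462691832 -50.91425694071478
plain [ 0.46758773 -0.21659441] 0.044218852586877744 161.66936646733058 flat dir -19.441242664097473 0.050809974175821775
```

```bash
cat >> h.py <<'E'
import warnings; warnings.filterwarnings("ignore")
from scipy.spatial.transform import Rotation as Ro
HUB=np.array([.5683,-.3478]); NOSE=22.6
def ori(tab,flip=False):
    "tool down, jaws across the tab direction (deg)"
    a=np.radians(tab+(-90 if flip else 90)); x=np.array([0,0,-1.]); y=np.array([np.cos(a),np.sin(a),0])
    return Ro.from_matrix(np.column_stack([x,y,np.cross(x,y)])).as_euler("xyz")
def st():
    s=robot.state(); print("t %.1f"%s["time"],"pos",np.round(s["ee_pos"],4),"F",np.round(s["force"],1),"M",np.round(s["wrist_torque"],2),"w %.4f"%s["width"]); return s
E
python3 - <<'E'
from h import *
for f in(0,1):
    for n,c,tabs in(("L",(.4994,-.4675),[-50.9]),("H",HUB,[-22,-7.5,10,22.6,36]),("P",(.4676,-.2166),[161.7]),("H",HUB,[187,202.6,218])):
        for a in tabs:
            for z in(.02,.13):
                q=robot.solve_ik([*c,z],ori(a,f)); print(f,n,a,z,None if q is None else np.round(q,2))
E
```

```text
0 L -50.9 0.02 [-0.84  0.47  1.26  0.    1.41 -1.52]
0 L -50.9 0.13 [-0.84  0.41  1.13  0.    1.6  -1.52]
0 H -22 0.02 [-0.63  0.44  1.31  0.    1.39 -1.82]
0 H -22 0.13 [-0.63  0.37  1.18  0.    1.59 -1.82]
0 H -7.5 0.02 [-0.63  0.44  1.31  0.    1.39 -2.07]
0 H -7.5 0.13 [-0.63  0.37  1.18  0.    1.59 -2.07]
0 H 10 0.02 [-0.63  0.44  1.31  0.    1.39 -2.38]
0 H 10 0.13 [-0.63  0.37  1.18  0.    1.59 -2.38]
0 H 22.6 0.02 None
0 H 22.6 0.13 None
0 H 36 0.02 None
0 H 36 0.13 None
0 P 161.7 0.02 [-0.54  0.12  1.71  0.    1.31  1.35]
0 P 161.7 0.13 [-0.54  0.04  1.57  0.    1.53  1.35]
0 H 187 0.02 [-0.63  0.44  1.31  0.    1.39  0.81]
0 H 187 0.13 [-0.63  0.37  1.18  0.    1.59  0.81]
0 H 202.6 0.02 [-0.63  0.44  1.31  0.    1.39  0.54]
0 H 202.6 0.13 [-0.63  0.37  1.18  0.    1.59  0.54]
0 H 218 0.02 [-0.63  0.44  1.31  0.    1.39  0.27]
0 H 218 0.13 [-0.63  0.37  1.18  0.    1.59  0.27]
1 L -50.9 0.02 [-0.84  0.47  1.26  0.    1.41  1.62]
1 L -50.9 0.13 [-0.84  0.41  1.13  0.    1.6   1.62]
1 H -22 0.02 [-0.63  0.44  1.31  0.    1.39  1.32]
1 H -22 0.13 [-0.63  0.37  1.18  0.    1.59  1.32]
1 H -7.5 0.02 [-0.63  0.44  1.31  0.    1.39  1.07]
1 H -7.5 0.13 [-0.63  0.37  1.18  0.    1.59  1.07]
1 H 10 0.02 [-0.63  0.44  1.31  0.    1.39  0.76]
1 H 10 0.13 [-0.63  0.37  1.18  0.    1.59  0.76]
1 H 22.6 0.02 [-0.63  0.44  1.31  0.    1.39  0.54]
1 H 22.6 0.13 [-0.63  0.37  1.18  0.    1.59  0.54]
1 H 36 0.02 [-0.63  0.44  1.31  0.    1.39  0.31]
1 H 36 0.13 [-0.63  0.37  1.18  0.    1.59  0.31]
1 P 161.7 0.02 [-0.54  0.12  1.71  0.    1.31 -1.8 ]
1 P 161.7 0.13 [-0.54  0.04  1.57  0.    1.53 -1.8 ]
1 H 187 0.02 [-0.63  0.44  1.31  0.    1.39 -2.33]
1 H 187 0.13 [-0.63  0.37  1.18  0.    1.59 -2.33]
1 H 202.6 0.02 None
1 H 202.6 0.13 None
1 H 218 0.02 None
1 H 218 0.13 None
```

Run:
```python
from h import *
robot.gripper_to(.075)
c=(.4994,-.4675);o=ori(-50.9,1)
robot.movep([*c,.11],o)
print(robot.move_straight([*c,.015],feed=.1,until_force=6)); st()
robot.gripper_to(.045); st()
robot.move_straight([*c,.085],feed=.1); st()
robot.movep([*HUB,.085],ori(-7.5,1)); s=st()
for n in("side","top"):
    p,d=robot.snapshot(n); cv2.imwrite(f"pics/{n}1.png",p); np.save(f"pics/{n}1d.npy",d)
a=cv2.imread("pics/side1.png")[150:270,240:380];b=cv2.imread("pics/top1.png")[180:290,240:370]
cv2.imwrite("pics/v3.png",np.hstack([cv2.resize(a,(400,343)),cv2.resize(b,(400,343))]))
```

```text
False
t 4.3 pos [ 0.4999 -0.4681  0.0162] F [0.5 0.  0.3] M [ 0.06 -0.    0.02] w 0.0749
t 4.8 pos [ 0.4995 -0.4679  0.0156] F [-0.3  0.1  2.3] M [0.09 0.15 0.03] w 0.0535
t 5.7 pos [ 0.499  -0.4671  0.0841] F [-0.4  0.1 -1. ] M [0.08 0.01 0.01] w 0.0538
t 6.3 pos [ 0.568  -0.3473  0.0839] F [ 0.2  1.1 -1. ] M [ 0.06  0.03 -0.04] w 0.0534
```

View pics/v3.png

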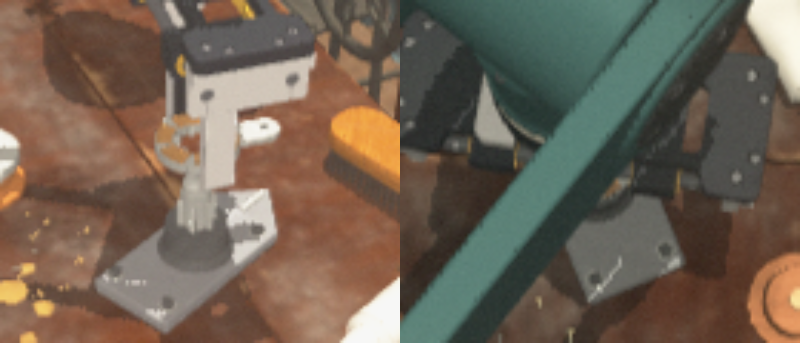

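The disc is held level over the hub, and the side view crop shows it around (185,145). I'll lower it gently now.

Run:
```python
from h import *
robot.hold(.2); st()
for z in(.068,.05,.026):
    h=robot.move_straight([*HUB,z],feed=.04,until_force=5); print(h); s=st()
    if h: break
```

```text
t 6.6 pos [ 0.5676 -0.3491  0.0848] F [-1.   0.3 -0.5] M [0.03 0.01 0.02] w 0.0535
False
t 7.2 pos [ 0.5682 -0.3476  0.0676] F [ 0.9 -1.  -1.2] M [ 0.08 -0.02  0.01] w 0.0536
False
t 7.8 pos [ 0.5682 -0.3477  0.0497] F [-0.2 -0.  -1.1] M [ 0.01  0.01 -0.01] w 0.0533
True
t 8.3 pos [ 0.5678 -0.3474  0.0265] F [-0.6 -0.1  4.3] M [ 0.07 -0.04 -0.04] w 0.0535
```

Engaged on the first try. The TCP stopped at 26.5 mm, which puts the disc centre at about 40 mm (home). Next I'll turn the hub, overshoot by the play and come back, so the splines end up centred.

Run:
```python
from h import *
z=.0265
for a in(-2,4,10,16,22,27,31.6,22.6):
    robot.movep([*HUB,z],ori(a,1)); print(a,end=" "); st()
robot.hold(.3); st()
robot.gripper_to(.075); st()
robot.move_straight([*HUB,.1],feed=.12); st()
robot.movep([.4676,-.2166,.11],ori(161.7)); st()
for n in("side","top"):
    p,d=robot.snapshot(n); cv2.imwrite(f"pics/{n}2.png",p); np.save(f"pics/{n}2d.npy",d)
a=cv2.imread("pics/side2.png")[190:270,260:360];b=cv2.imread("pics/top2.png")[190:280,250:350]
cv2.imwrite("pics/v4.png",np.hstack([cv2.resize(a,(400,400)),cv2.resize(b,(400,400))]))
```

```text
-2 t 8.6 pos [ 0.5682 -0.3479  0.0265] F [-0.7  0.   2. ] M [0.05 0.14 0.01] w 0.0539
4 t 8.8 pos [ 0.5677 -0.348   0.0265] F [-1.9 -0.2  2.8] M [-0.04  0.53  0.02] w 0.0538
10 t 9.1 pos [ 0.5676 -0.3479  0.0265] F [-3.  -0.3  3.6] M [ 0.01  0.69 -0.02] w 0.0535
16 t 9.3 pos [ 0.5677 -0.3478  0.0265] F [-4.6  0.4  3.5] M [ 0.03  0.89 -0.04] w 0.0533
22 t 9.6 pos [ 0.5676 -0.3477  0.0265] F [-5.3  0.6  4.2] M [0.07 1.02 0.02] w 0.0539
27 t 9.8 pos [ 0.5676 -0.3477  0.0265] F [-5.4  0.5  4.4] M [ 0.11  0.96 -0.03] w 0.0534
31.6 t 10.1 pos [ 0.5676 -0.3476  0.0265] F [-4.7  0.5  3.1] M [ 0.15  1.04 -0.03] w 0.0531
22.6 t 10.3 pos [ 0.5689 -0.3475  0.0265] F [-1.8 -0.3  2.7] M [ 0.08  0.26 -0.05] w 0.0539
t 10.6 pos [ 0.5689 -0.3476  0.0265] F [-0.4  0.2  2.3] M [0.17 0.02 0.06] w 0.0536
t 11.2 pos [ 0.5683 -0.3478  0.0264] F [0.2 0.1 0.6] M [ 0.03 -0.   -0.  ] w 0.0747
t 12.0 pos [ 0.5679 -0.3475  0.0992] F [ 0.6  0.1 -0.1] M [-0.01  0.03  0.02] w 0.0750
t 12.8 pos [ 0.4677 -0.2168  0.1096] F [0.1 0.3 0.2] M [ 0.    0.   -0.01] w 0.0751
```

View pics/v4.png

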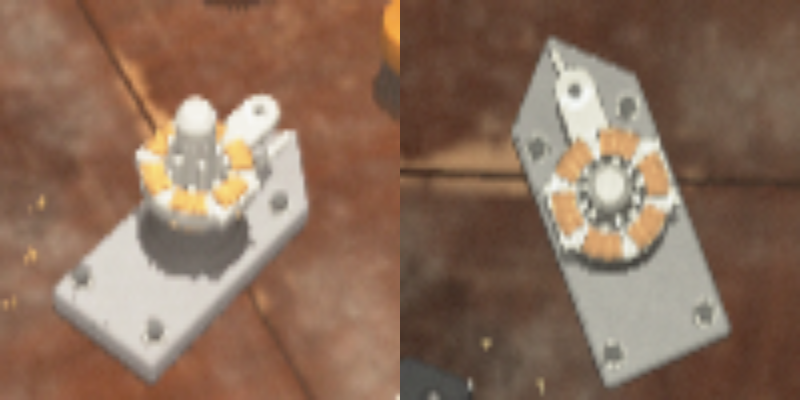

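The lined disc sits home with its tab over the nose (tab hole at (575,92), disc centre about (608,195) in the view). I'll check the tab angle numerically, then pick up the plain plate and lower it gently.

Run:
```python
from h import *
from m import bp
F=lambda x,y,z:at_z("top",((x-400)/4+250,y*.225+190),z)[:2]
c=np.mean([F(x,y,.045) for x,y in((572,160),(617,142),(653,172),(650,215),(603,245),(564,209))],0);h=F(575,92,.043)
print("centre",c,"tab",np.degrees(np.arctan2(*(h-c)[::-1])),np.linalg.norm(h-c))
W=bp("top",np.load("pics/top2d.npy")); r=np.hypot(*(W[...,:2]-HUB).transpose(2,0,1)); m=(r>.015)&(r<.024); print("ring z",np.median(W[...,2][m]), np.percentile(W[...,2][m],[10,90]))
c=(.4676,-.2166)
print(robot.move_straight([*c,.016],feed=.1,until_force=6)); st()
robot.gripper_to(.045); s=st()
robot.move_straight([*c,.1],feed=.1)
robot.movep([*HUB,.1],ori(NOSE+180)); robot.hold(.2); st()
for z in(.079,.06,.036):
    h=robot.move_straight([*HUB,z],feed=.04,until_force=5); print(h); st()
    if h: break
```

```text
centre [ 0.56985869 -0.34784205] tab 22.894028679263485 0.04276795931939958
ring z 0.04595893561814196 [0.04313094 0.04826181]
False
t 13.9 pos [ 0.4682 -0.217   0.0168] F [0.1 0.  0.1] M [ 0.04 -0.03 -0.05] w 0.0750
t 14.4 pos [ 0.4679 -0.2168  0.0165] F [-1.3 -0.4  2.1] M [ 0.    0.09 -0.02] w 0.0530
t 16.4 pos [ 0.5681 -0.3468  0.1005] F [ 0.3 -0.8 -2.4] M [0.02 0.   0.02] w 0.0537
False
t 17.1 pos [ 0.5683 -0.3478  0.0788] F [-0.7 -0.3 -0.5] M [-0.02 -0.06  0.05] w 0.0535
False
t 17.7 pos [ 0.5682 -0.3478  0.0598] F [-0.1  0.5 -1.6] M [ 0.01 -0.01  0.01] w 0.0533
True
t 18.2 pos [ 0.5673 -0.3468  0.0397] F [ 0.3 -0.1 -1. ] M [ 0.   -0.07  0.06] w 0.0539
```

Run:
```python
from h import *
robot.hold(.2); st()
h=robot.move_straight([*HUB,.0368],feed=.02,until_force=6); print(h); robot.hold(.2); s=st()
```

```text
t 18.4 pos [ 0.5673 -0.3468  0.0401] F [ 0.6 -0.5 -1.6] M [ 0.02 -0.04  0.02] w 0.0539
True
t 18.8 pos [ 0.5677 -0.3471  0.0394] F [ 0.6 -0.3  5.8] M [ 0.1   0.09 -0.06] w 0.0539
```

The plate has stopped about 2 mm above home. I'll release it, back away and look.

Run:
```python
from h import *
from m import bp
robot.gripper_to(.07); st()
robot.move_straight([*HUB,.12],feed=.12)
robot.movep([.45,-.2166,.16],ori(161.7)); st()
for n in("side","top"):
    p,d=robot.snapshot(n); cv2.imwrite(f"pics/{n}3.png",p); np.save(f"pics/{n}3d.npy",d)
    W=bp(n,d); r=np.hypot(*(W[...,:2]-HUB).transpose(2,0,1)); m=(r>.015)&(r<.025)&(W[...,2]>.046)&(W[...,2]<.065)
    P=W[m]; A=np.c_[P[:,:2]-HUB,np.ones(len(P))]; print(n,len(P),np.median(P[:,2]),np.linalg.lstsq(A,P[:,2],rcond=None)[0])
a=cv2.imread("pics/side3.png")[190:270,260:360];b=cv2.imread("pics/top3.png")[190:280,250:350]
cv2.imwrite("pics/v5.png",np.hstack([cv2.resize(a,(400,400)),cv2.resize(b,(400,400))]))
```

```text
t 19.3 pos [ 0.5665 -0.3462  0.0368] F [0.  0.7 0.5] M [ 0.01  0.08 -0.  ] w 0.0702
t 20.9 pos [ 0.45   -0.2167  0.1594] F [-0.7  0.3  0. ] M [ 0.03  0.01 -0.05] w 0.0702
side 219 0.05261838301436335 [0.00666799 0.01290428 0.05251202]
top 407 0.054450663746539646 [-0.00543782 -0.00412781  0.05438734]
```

View pics/v5.png

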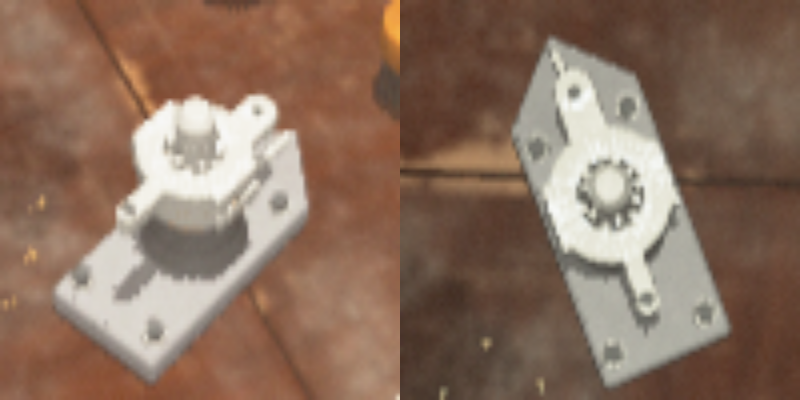

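The plain plate is seated level with no visible gap, its tab opposite the nose at (645,298). I'll check the depth bias against the plate's known height on its stand and the tab angle.

Run:
```python
from h import *
from m import bp
for n in("top","side"):
    for f,c,nm in(("0",(.4676,-.2166),"plain stand true .032"),("3",HUB,"home true .053"),("0",HUB,"shoulder .035")):
        W=bp(n,np.load(f"pics/{n}{f}d.npy")); r=np.hypot(*(W[...,:2]-np.array(c)).transpose(2,0,1))
        m=(r>.015)&(r<.022 if "sh" not in nm else r<.019)&(W[...,2]>.02); print(n,nm,np.round(np.percentile(W[...,2][m],[25,50,75]),4))
F=lambda x,y,z:at_z("top",((x-400)/4+250,y*.225+190),z)[:2]
for nm,p,z in(("lined",(575,92),.043),("plain",(645,298),.053)):
    h=F(*p,z)-HUB; print(nm,np.degrees(np.arctan2(h[1],h[0]))-NOSE,np.linalg.norm(h))
```

```text
top plain stand true .032 [0.0323 0.0334 0.0344]
top home true .053 [0.0531 0.0542 0.0553]
top shoulder .035 [0.0355 0.0368 0.038 ]
side plain stand true .032 [0.0303 0.0314 0.0325]
side home true .053 [0.0272 0.0515 0.0529]
side shoulder .035 [0.0282 0.0336 0.0348]
lined -0.5423932079518963 0.04419221660471476
plain -180.6253240342686 0.04479532908695017
```

Corrected for bias, the plate's top is at about 53 mm, which is home. Both tabs are within 1° and the arm is clear, so I'm handing in.

```bash
python3 -c "
from h import *
robot.close_job(); st()"
```

```text
the job is handed in; nothing more can be done
the job is handed in; nothing more can be done
```

The clutch is rebuilt and the job is handed in. The simulator gave no verdict. The last motion ended at about 21 s of the 72 s allowed.

- **Lined disc:** I read the spline angle from the top picture, about 30° off the nose. The disc went down to the shoulder on the first gentle try, with about 5 N of contact. I then turned the hub until the tab was over the nose, going 9° past and back to centre the splines.
- **Plain plate:** It slid on opposite the nose but stopped about 2 mm high while still gripped. The force was about 6 N. I did not find out why; on release it dropped home.

**Last checks:**
- **Tabs:** Both are within about 1° of where they should point.
- **Plain plate seating:** It lies level to within about 0.015 rad. Its top is about 53 mm above the bench after correcting the depth readings by 1–1.5 mm, against 53 mm expected. The two cameras' raw readings differed by up to 3 mm.
- **Lined disc height:** I checked it by touch before the plain plate went on, and its centre was at about 40 mm. I did not measure it again afterwards.
- **Arm and bystanders:** The gripper was clear of everything at hand-in. I never moved toward the spool, tin or chalk, but I did not re-measure where they stand.

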